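Nest the adapter and cup in the adhesive mixer

TASK

Load the adhesive mixer: nest the black adapter in the mixer's steel pot, then the cream cup in the adapter, largest first. Each has a notched foot that must drop over the drive dogs below it, so lower it gently, feel and turn it until it drops fully home, without forcing or dropping it, and let go. Leave the blue beaker where it stands.

Things in the scene. Friction and masses are not known exactly. Their poses are not given: they have to be found in the camera images.
- mixer: Fixed adhesive mixer; origin on the bench below the middle of its pot, z up, -x side (dark panel) faces the robot. White housing 70 mm high, reaching 140 mm from the origin to -x, 230 mm to +x and 125 mm to each side. A column 370 mm high stands at +205 mm x, +100 mm y, its blue stirrer motor swung out to +y, clear of the pot.
- pot_floor (a point): Centre of the inner floor of the mixer's round steel pot, 45 mm above the bench, z up the pot's axis. 74 mm wide inside, flaring to 80 mm at the rim, 80 mm above this point. Three brass dogs, 120 degrees apart, stand 10 mm up from the floor, 19 to 31 mm from the axis. Their angle differs each time; this point's axes do not tell it. Its motor holds the pot against up to 0.8 Nm.
- adapter_center (a point): Centre, half-way up, of the loose black adapter with an orange rim band: open upright cylinder, 68 mm across outside, 110 mm high, wall 3.5 mm, about 0.3 kg. Six notches, 60 degrees apart, 10 mm deep, in its foot fit over the pot's dogs with 7 degrees of play either way; on top of the dogs it sits 10 mm too high. Home, 30 mm of it stand above the pot's rim.
- adapter_floor (a point): Centre of the adapter's inner floor, 25 mm above its underside and 85 mm below its rim; z up its axis. Inside width 61 mm. Three brass dogs, 120 degrees apart, stand 10 mm up from this floor, 14 to 24 mm from the axis, to drive the cup.
- cup_center (a point): Centre, half-way up, of the loose cream cup: open upright cylinder, 54 mm across outside, 110 mm high, wall 3 mm, about 0.12 kg. Six notches, 60 degrees apart, 10 mm deep, in its foot fit over the adapter's dogs with 8 degrees of play either way; on top of the dogs it sits 10 mm too high. Home, 25 mm of it stand above the adapter's rim.
- beaker_center (a point): Centre, half-way up, of a bystander: a loose open blue plastic beaker, 80 mm in diameter, 95 mm high, too wide for the pot. Leave it alone.

How it is judged:
By the outcome, as a careful person would: the job done as asked, in the order asked, and still so for the second after the job is handed in, with the robot touching nothing.
It also fails if it takes over 67 s, if anything falls off the work surface, if the arm or the gripper's body presses on something with over 40 N, if the wrist force passes 120 N, or if a joint passes its speed limit or range.

ROBOT

A 6-joint arm with a two-finger parallel gripper is mounted at the origin on the work surface. World frame = base frame: x ahead of the robot, y to its left, z up, the work surface at z = 0. Lengths are in m, angles in rad, forces in N, time in s.
With the tool pointing down it reaches from about 0.325 to 0.9 m from the base axis. Payload 6.1 kg.
Tool frame: the origin (TCP) lies where the fingers leave the gripper's body, on its centre line; the fingertips stand 70 mm ahead of it and the grasp point (between the pads) lies 51 mm ahead of it; x points along the fingers, y is the direction in which the jaws open and shut, and the axes are right-handed (so a half turn about x gives the same grasp; the last joint's range is limited). The gripper opens to 87 mm and grips with 3 to 60 N. Pads are 19 mm wide; open, the fingers measure 117 mm over their backs; the gripper's body (75 mm by 190 mm) begins 51 mm behind the grasp point.
Start: joints at [-1.328, 0.22, 1.526, -0, 1.395, -0.126], TCP at [0.225, -0.583, 0.292] pointing down, gripper open.
Joint ranges: [-2.98, 2.98], [-0.91, 2.08], [0.09, 2.57], [-1.24, 4.39], [0.2, 2.65], [-2.68, 2.68]. Speed limits (rad/s): [2.57, 2.57, 3.01, 3.14, 3.14, 3.14].

INTERFACE

Orientations are given as a unit quaternion [x, y, z, w].
In Python, from cell import get_obs, grab_frame, job_done, outline_of gives the robot as it stands.
- The arm moves only by the shell command python3 -m handwheel 'ROWS' [OPENING]. ROWS is JSON, a list of rows, each an object with "delta_pos": the shift along the tool's x, y, z in cm, a list of three; "roll": the turn about the tool's x in rad. In form: [{"delta_pos": [dx, dy, dz], "roll": roll}, ...]. A call has 1 to 12 rows; each row shifts and turns the commanded pose from where the row before left it, along the tool's axes as they then stand; what a row does not reach is not made up. A row lasts 1/8 s, in which the tool goes at most 62.5 mm and 10.7 degrees, less where a joint would pass 70% of its speed; a pose out of reach is approached as far as the arm can. A call is refused whole if a number of a shift passes 6.25 or a number of a turn 0.188, either way. A call with a gripper value outside its range is refused whole. OPENING is the opening, from 0 (shut) to 1 (fully open), set as the call begins (- or left out, the last holds). The fingers move at their own pace and stop on an object; the grip force is fixed at half the most. Time passes only in rows, so rows that do not move let the fingers close. It gives the time, the measured TCP pose, the force and the opening at its end, in the units of the state.
- get_obs(): the state, without advancing time (a new reading comes with each control period).
- grab_frame(name): name is "side" or "top" or "wrist"; returns a dict with "img" (384x512x3 uint8, red, green, blue), "fx", "fy", "cx", "cy" (pixels), "eye" and "orientation" of the camera in the world. Camera axes: x right, y down, z forward; pixel columns grow to the right and rows downward; lengths in m; the calibration is good to about 2 mm. A picture is of the moment at which its call begins. There is no depth.
- job_done(): hands the job in, once; it reports no verdict.
Trained networks look in the newest picture that a camera, given by its name, has taken for a name from the list of things; names that differ only in an ending like _2 or _b are one class to them, and where a whole thing is asked for, a point or a joint stands for the part that bears it (a point fixed in the world has none). Each returns a list of dicts, best first, with "score" (0 to 1); they miss things now and then, are a little off and sometimes report something else, mostly with a low value. They report only what shows in the picture. A call takes as long as a camera call.
- outline_of(query, camera): "region" (384x512 bool, what is visible of it) and "rect" ([left, top, right, bottom] in pixels, round what is visible of it).
The state is a dict: "clock": time; "q": joint angles; "joint_vel": joint speeds; "joint_efforts": joint torques, N m; "tool_pos": TCP position; "tool_rot": TCP orientation; "wrist_force": force on the tool from outside, world axes, zero at the start; "torque": the same for the moment, N m; "grip_width": finger opening in m.
Only numpy, scipy, OpenCV 4.12 (cv2) and the standard library are available. Lean on these libraries where they do the work, as an engineer would, in place of code of your own. Each camera call takes 0.05 s, during which the arm holds its last target. There are 200 camera calls.

## Working session

There is one attempt and no reset: what is moved stays moved. The work goes in short steps, Python scripts to look and compute and a shell command to move; the robot and the scene stay as the last step left them, time stands still between calls to the robot, and variables do not carry over. Pictures are saved under pics/ and viewed, about 8 in all and at most 12, crops included, and the job is handed in when it is done.

```bash
mkdir -p pics; ls
python3 - <<'E'
from cell import *
import cv2,numpy as np
o=get_obs()
print({k:np.round(v,3) for k,v in o.items()})
ims=[]
for c in ("top","side"):
    f=grab_frame(c); ims.append(f["img"]); print(c,f["fx"],f["fy"],f["cx"],f["cy"],np.round(f["eye"],4),np.round(f["orientation"],4))
    for n in ("mixer","adapter_center","cup_center","beaker_center"):
        for d in outline_of(n,c)[:2]: print(n,round(d["score"],2),d["rect"])
im=np.hstack(ims); im=cv2.resize(im,(800,300),interpolation=cv2.INTER_AREA)
cv2.imwrite("pics/a.png",cv2.cvtColor(ims[0],cv2.COLOR_RGB2BGR));cv2.imwrite("pics/b.png",cv2.cvtColor(ims[1],cv2.COLOR_RGB2BGR))
E
```

```text
pics
{'clock': np.float64(0.0), 'q': array([-1.328,  0.221,  1.528,  0.   ,  1.395, -0.126]), 'joint_vel': array([ 0.   ,  0.002, -0.001, -0.002, -0.001, -0.001]), 'joint_efforts': array([  0.   , -49.461, -38.739,   0.07 ,   0.057,  -0.   ]), 'tool_pos': array([ 0.225, -0.583,  0.291]), 'tool_rot': array([-0.695, -0.13 ,  0.695, -0.129]), 'wrist_force': array([-0.044,  0.242,  0.927]), 'torque': array([-0.033,  0.037, -0.01 ]), 'grip_width': np.float64(0.087)}
top 368.69305879927083 368.69305879927083 257.15999794821346 186.92182490796563 [ 0.4921 -0.1006  0.7546] [ 0.7096 -0.7025  0.041  -0.0368]
mixer 0.73 [1.1, 0.0, 223.2, 288.6]
adapter_center 0.64 [1.3, 0.1, 223.5, 285.8]
adapter_center 0.58 [286.3, 128.5, 329.1, 170.4]
beaker_center 0.82 [285.8, 225.9, 333.9, 274.5]
side 480.15912726373705 480.15912726373705 258.43515971642745 195.91809241784864 [0.2222 0.5283 0.6076] [-0.2432  0.8652 -0.4245  0.1096]
mixer 0.83 [0.5, 64.5, 325.6, 384.0]
adapter_center 0.73 [241.6, 126.8, 278.0, 189.9]
cup_center 0.65 [325.8, 109.0, 351.2, 156.5]
beaker_center 0.7 [323.7, 157.8, 367.7, 221.2]
```

View pics/a.png

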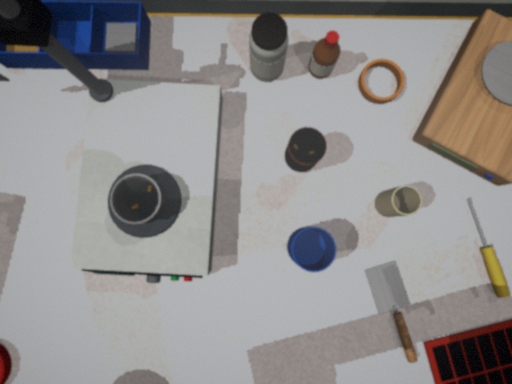

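View pics/b.png

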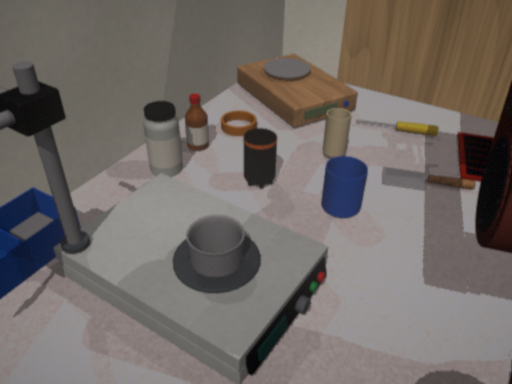

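Top view: the pot is at about (145,200), the adapter (306,150), the cup (400,202) and the beaker (312,249). In the side view the pot is at (216,250), the adapter (260,158) and the cup (338,133). Next I'll fit cylinder silhouettes to the masks and zoom in on the pot.

```bash
cat > h.py <<'E'
from cell import *
import cv2,numpy as np
from scipy.spatial.transform import Rotation as R
from scipy.optimize import minimize
def proj(f,P):
    p=(np.atleast_2d(P)-f["eye"])@R.from_quat(f["orientation"]).as_matrix()
    return np.c_[f["fx"]*p[:,0]/p[:,2]+f["cx"],f["fy"]*p[:,1]/p[:,2]+f["cy"]]
def unproj(f,px,z):
    d=R.from_quat(f["orientation"]).as_matrix()@[(px[0]-f["cx"])/f["fx"],(px[1]-f["cy"])/f["fy"],1]
    return np.array(f["eye"])+d*(z-f["eye"][2])/d[2]
T=np.linspace(0,2*np.pi,73)
def circ(x,y,z,r): return np.c_[x+r*np.cos(T),y+r*np.sin(T),0*T+z]
def hull(f,x,y,r,z0,z1):
    m=np.zeros((384*4,512*4),np.uint8)
    p=proj(f,np.r_[circ(x,y,z0,r),circ(x,y,z1,r)])
    cv2.fillConvexPoly(m,cv2.convexHull((p*4+2).astype(np.int32)),1); return m>0
def fit(fm,xy,r,z0,z1):
    ms=[(f,cv2.resize(m.astype(np.uint8),None,fx=4,fy=4,interpolation=0)>0) for f,m in fm]
    def c(v):
        s=0
        for f,m in ms:
            h=hull(f,*v,r,z0,z1); s-=(h&m).sum()/(h|m).sum()
        return s
    s=minimize(c,xy,method="Nelder-Mead",options=dict(initial_simplex=np.array(xy)+[[0,0],[.01,0],[0,.01]],xatol=2e-4,fatol=1e-4)); return s.x,s.fun/len(fm)
E
python3 - <<'E'
from h import *
F={c:grab_frame(c) for c in ("top","side")}
t=F["top"]
print("tool axes\n",R.from_quat(get_obs()["tool_rot"]).as_matrix().round(3))
for n,px,r,h in (("adapter_center",(306,150),.034,.11),("cup_center",(400,202),.027,.11),("beaker_center",(312,249),.04,.095)):
    g=unproj(t,px,h/2)[:2]; fm=[]
    for c in F:
        for d in outline_of(n,c):
            l,tt,rr,b=d["rect"]; q=proj(F[c],[*g,h/2])[0]
            if rr-l<80 and np.hypot(*(q-[(l+rr)/2,(tt+b)/2]))<20: fm.append((F[c],d["region"])); print(n,c,*[np.round(x,4) for x in fit(fm[-1:],g,r,0,h)]); break
    print(n,"guess",g.round(3),len(fm), fit(fm,g,r,0,h) if fm else "")
g=unproj(t,(138,198),.125)[:2]; print("pot guess",g, "side px",proj(F["side"],[*g,.125]))
def crop(c,x,y,w,k):
    im=F[c]["img"][y:y+w,x:x+w]; return cv2.resize(im,None,fx=k,fy=k,interpolation=cv2.INTER_CUBIC)
cv2.imwrite("pics/c.png",cv2.cvtColor(np.hstack([crop("top",95,150,100,4),crop("side",166,200,100,4)]),cv2.COLOR_RGB2BGR))
E
```

```text
tool axes
 [[ 0.     0.361 -0.933]
 [-0.    -0.933 -0.361]
 [-1.     0.    -0.   ]]
adapter_center top [ 0.641  -0.1935] -0.9488
adapter_center side [ 0.6447 -0.2008] -0.9185
adapter_center guess [ 0.642 -0.198] 2 (array([ 0.64109113, -0.19374898]), np.float64(-0.9288991348324243))
cup_center top [ 0.545  -0.3671] -0.9235
cup_center side [ 0.5486 -0.3778] -0.8737
cup_center guess [ 0.543 -0.377] 2 (array([ 0.54480702, -0.3670631 ]), np.float64(-0.8940836861953345))
beaker_center top [ 0.4563 -0.2053] -0.9533
beaker_center guess [ 0.453 -0.21 ] 1 (array([ 0.45626152, -0.20529088]), np.float64(-0.9532729518320296))
pot guess [0.54058181 0.0993498 ] side px [[217.59614637 230.96818532]]
```

View pics/c.png

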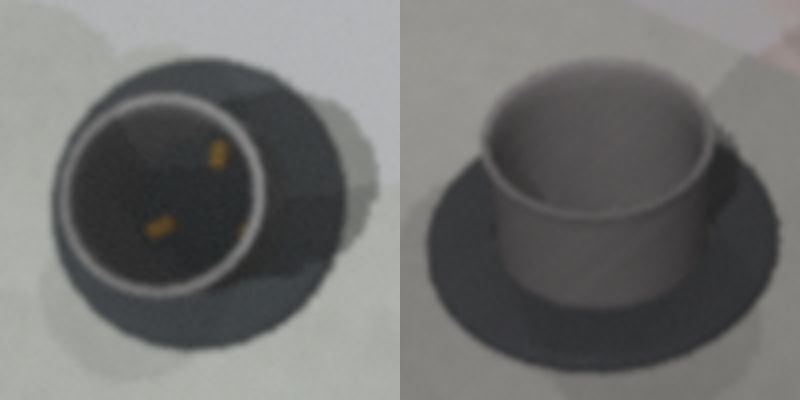

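```bash
python3 -m handwheel '[{"delta_pos":[0,0,0],"roll":0.184},{"delta_pos":[0,0,0],"roll":0.184},{"delta_pos":[0,-3.89,-4.16],"roll":0},{"delta_pos":[0,-3.89,-4.16],"roll":0},{"delta_pos":[0,-3.89,-4.16],"roll":0},{"delta_pos":[0,-3.89,-4.16],"roll":0},{"delta_pos":[0,-3.89,-4.16],"roll":0},{"delta_pos":[0,-3.89,-4.16],"roll":0},{"delta_pos":[0,-3.89,-4.16],"roll":0},{"delta_pos":[0,-3.89,-4.16],"roll":0},{"delta_pos":[0,-3.89,-4.16],"roll":0},{"delta_pos":[0,-3.89,-4.16],"roll":0}]' 1
python3 - <<'E'
from h import *
f=grab_frame("wrist"); o=get_obs()
M=R.from_quat(o["tool_rot"]).as_matrix(); print(o["tool_pos"].round(4),M.round(3).tolist(),o["q"].round(2))
print("cam in tool",(M.T@(np.array(f["eye"])-o["tool_pos"])).round(4),"cam axes in tool",(M.T@R.from_quat(f["orientation"]).as_matrix()).round(3).tolist(),f["fx"])
im=f["img"].copy()
for z in (0.11,): cv2.polylines(im,[proj(f,circ(.641,-.194,z,.034)).astype(int)],1,(0,255,0))
for d in outline_of("adapter_center","wrist"): print(d["score"],d["rect"], fit([(f,d["region"])],[.641,-.194],.034,0,.11))
t=grab_frame("top")
for px in((136,198.2),(149.6,188.1),(134.9,206.6)): print(unproj(t,px,.125 if px[0]==136 else .055))
s=grab_frame("side"); print(unproj(s,(215.6,234.2),.125))
cv2.imwrite("pics/d.png",cv2.cvtColor(im,cv2.COLOR_RGB2BGR))
E
```

```text
clock: 2.4
tool_pos: [0.6422, -0.1922, 0.2924]
tool_rot: [0.707, 0.0, -0.707, 0.0]
wrist_force: [-0.5, 0.0, 0.5]
grip_width: 0.0872
[ 0.646  -0.1865  0.2921] [[0.003, 0.005, -1.0], [0.003, -1.0, -0.005], [-1.0, -0.003, -0.003]] [-0.4   0.33  1.39  0.    1.42  1.16]
cam in tool [-0.092   0.0048 -0.071 ] cam axes in tool [[-0.004, -0.275, 0.961], [1.0, -0.005, 0.003], [0.004, 0.961, 0.276]] 312.7935244996548
[0.54020464 0.10274408 0.125     ]
[0.56509503 0.1003913  0.055     ]
[0.52958659 0.12670805 0.055     ]
[0.53902958 0.10674598 0.125     ]
```

View pics/d.png

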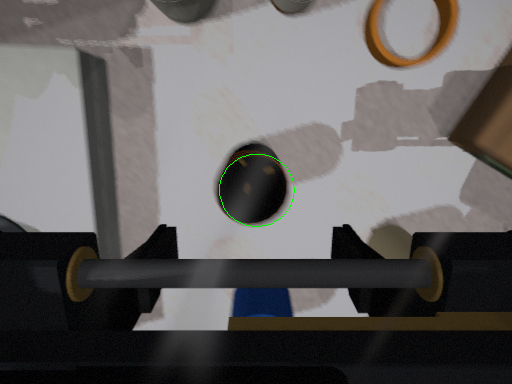

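The rim of the adapter sits at about (252,186), close to the predicted circle, and its inner dogs are visible. The arm was still settling, so I'll fit again now that it's at rest.

```bash
python3 -m handwheel '[{"delta_pos":[0,0,0],"roll":0},{"delta_pos":[0,0,0],"roll":0}]'
cat >> h.py <<'E'
def darkfit(f,xy,r,h,pred,win=70):
    "fit a cylinder to the pixels for which pred(img) holds, near the guess"
    q=proj(f,[*xy,h])[0]; m=pred(f["img"].astype(int)); yy,xx=np.mgrid[:384,:512]
    m=m&(np.hypot(xx-q[0],yy-q[1])<win)
    n,l,st,c=cv2.connectedComponentsWithStats(m.astype(np.uint8)); 
    k=1+np.argmax(st[1:,4]); m=(l==k)
    cs,_=cv2.findContours(m.astype(np.uint8),0,1); mm=np.zeros(m.shape,np.uint8); cv2.fillConvexPoly(mm,cv2.convexHull(max(cs,key=len)),1)
    return fit([(f,mm>0)],xy,r,0,h),mm
E
python3 - <<'E'
from h import *
f=grab_frame("wrist"); o=get_obs(); print(o["tool_pos"].round(4),o["q"].round(2),o["wrist_force"].round(2))
(s,iou),mm=darkfit(f,[.641,-.194],.034,.11,lambda i:(i.max(2)<75)|((i[...,0]-i[...,2])>40),60)
print(s.round(4),iou)
for d in outline_of("adapter_center","wrist"): print(d["score"],d["rect"], fit([(f,d["region"])],[.641,-.194],.034,0,.11))
im=f["img"].copy(); im[...,2][cv2.Canny(mm*255,50,100)>0]=255
for z in (0,.11): cv2.polylines(im,[proj(f,circ(*s,z,.034)).astype(int)],1,(0,255,0))
cv2.imwrite("pics/e.png",cv2.cvtColor(cv2.resize(im[110:250,170:340],None,fx=3,fy=3),cv2.COLOR_RGB2BGR))
E
```

```text
clock: 2.85
tool_pos: [0.6402, -0.195, 0.2924]
tool_rot: [0.707, -0.001, -0.707, -0.0]
wrist_force: [0.3, 0.2, 1.3]
grip_width: 0.087
[ 0.6403 -0.1949  0.2925] [-0.41  0.32  1.4  -0.    1.42  1.16] [1.13 0.85 0.23]
[ 0.6396 -0.1913] -0.9718883657177668
0.7 [212.1, 142.8, 288.9, 223.9] (array([ 0.63963346, -0.19167074]), np.float64(-0.964040398900987))
```

View pics/e.png

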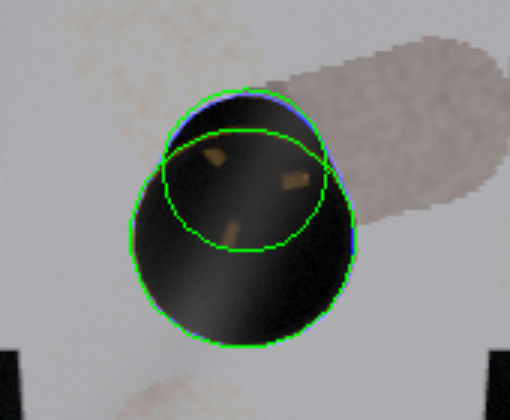

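The fit is tight: adapter at (0.6396, -0.1913). Lowering onto it with the grasp point 8 mm below the rim.

```bash
python3 -m handwheel '[{"delta_pos":[4,-0.35,0.06],"roll":0},{"delta_pos":[5,0,0],"roll":0},{"delta_pos":[3.4,0,0],"roll":0},{"delta_pos":[1.5,0,0],"roll":0},{"delta_pos":[0,0,0],"roll":0},{"delta_pos":[0,0,0],"roll":0}]' 1 && python3 -m handwheel '[{"delta_pos":[0,0,0],"roll":0},{"delta_pos":[0,0,0],"roll":0},{"delta_pos":[0,0,0],"roll":0},{"delta_pos":[0,0,0],"roll":0},{"delta_pos":[0,0,0],"roll":0}]' 0
```

```text
clock: 3.7
tool_pos: [0.6415, -0.1908, 0.1555]
tool_rot: [0.708, -0.0, -0.706, 0.001]
wrist_force: [0.2, 0.0, 0.3]
grip_width: 0.087
clock: 4.32
tool_pos: [0.6408, -0.1905, 0.154]
tool_rot: [0.707, 0.0, -0.707, 0.001]
wrist_force: [-1.3, -0.6, 4.6]
grip_width: 0.0659
```

```bash
python3 -m handwheel '[{"delta_pos":[-1,0,0],"roll":0},{"delta_pos":[-4,0,0],"roll":0},{"delta_pos":[-5,0,0],"roll":0},{"delta_pos":[-4,0,0],"roll":0},{"delta_pos":[-2,-2,1.5],"roll":0},{"delta_pos":[0,-3.7,2.9],"roll":0},{"delta_pos":[0,-3.7,2.9],"roll":0},{"delta_pos":[0,-3.7,2.9],"roll":0},{"delta_pos":[0,-3.2,2.5],"roll":0},{"delta_pos":[0,-1.7,1.4],"roll":0},{"delta_pos":[0,0,0],"roll":0},{"delta_pos":[0,0,0],"roll":0}]'
python3 - <<'E'
from h import *
f=grab_frame("wrist");o=get_obs(); print(o["tool_pos"].round(4),o["wrist_force"].round(2),o["grip_width"])
im=f["img"].copy()
cv2.imwrite("pics/f0.png",cv2.cvtColor(im,cv2.COLOR_RGB2BGR))
for c,r in ((( .5395,.1045,.125),.04),): cv2.polylines(im,[proj(f,circ(*c,r)).astype(int)],1,(0,255,0))
cv2.imwrite("pics/f.png",cv2.cvtColor(cv2.resize(im[60:384,50:380],None,fx=1.8,fy=1.8),cv2.COLOR_RGB2BGR))
E
```

```text
clock: 5.82
tool_pos: [0.4998, -0.0109, 0.3134]
tool_rot: [0.707, -0.0, -0.707, 0.0]
wrist_force: [0.9, -0.4, -3.2]
grip_width: 0.066
[ 0.4999 -0.0111  0.3133] [ 0.33 -0.78 -3.62] 0.06575951535243406
```

View pics/f.png

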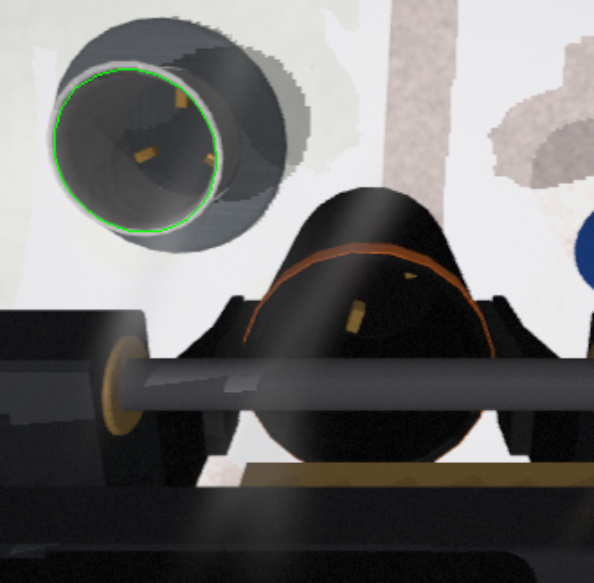

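The rim of the pot matches the projected circle at (0.5395, 0.1045) to within about 1 mm. The adapter hangs upright and centred in the jaws. Moving over the pot and lowering part way.

```bash
python3 -m handwheel '[{"delta_pos":[0,-3,-1.08],"roll":0},{"delta_pos":[0,-4,-1.4],"roll":0},{"delta_pos":[0,-3,-1.1],"roll":0},{"delta_pos":[0,-1.56,-0.5],"roll":0},{"delta_pos":[0,0,0],"roll":0},{"delta_pos":[1.5,0,0],"roll":0},{"delta_pos":[1.5,0,0],"roll":0},{"delta_pos":[1,0,0],"roll":0},{"delta_pos":[1,0,0],"roll":0},{"delta_pos":[0,0,0],"roll":0},{"delta_pos":[0,0,0],"roll":0}]'
```

```text
clock: 7.25
tool_pos: [0.5402, 0.1054, 0.2637]
tool_rot: [0.707, 0.0, -0.707, 0.0]
wrist_force: [0.3, 0.3, -3.4]
grip_width: 0.0659
```

```bash
python3 -m handwheel '[{"delta_pos":[1,0,0],"roll":0},{"delta_pos":[1,0,0],"roll":0},{"delta_pos":[1,0,0],"roll":0},{"delta_pos":[0.7,0,0],"roll":0},{"delta_pos":[0.4,0,0],"roll":0},{"delta_pos":[0,0,0],"roll":0},{"delta_pos":[0,0,0],"roll":0}]'
```

```text
clock: 8.12
tool_pos: [0.5402, 0.1054, 0.2226]
tool_rot: [0.707, 0.0, -0.707, 0.0]
wrist_force: [0.1, 0.9, -2.2]
grip_width: 0.0662
```

```bash
python3 -m handwheel '[{"delta_pos":[0.5,0,0],"roll":0},{"delta_pos":[0.3,0,0],"roll":0},{"delta_pos":[0.2,0,0],"roll":0},{"delta_pos":[0,0,0],"roll":0},{"delta_pos":[0,0,0],"roll":0}]'; python3 -m handwheel '[{"delta_pos":[0.2,0,0],"roll":0},{"delta_pos":[0.1,0,0],"roll":0},{"delta_pos":[0,0,0],"roll":0},{"delta_pos":[0,0,0],"roll":0}]'
```

```text
clock: 8.75
tool_pos: [0.54, 0.1054, 0.2123]
tool_rot: [0.707, 0.0, -0.707, 0.0]
wrist_force: [0.9, 0.1, -3.2]
grip_width: 0.0659
clock: 9.25
tool_pos: [0.54, 0.1054, 0.2093]
tool_rot: [0.707, 0.0, -0.707, 0.0]
wrist_force: [0.0, -0.2, -3.5]
grip_width: 0.0663
```

```bash
python3 -m handwheel '[{"delta_pos":[0.1,0,0],"roll":0},{"delta_pos":[0.1,0,0],"roll":0},{"delta_pos":[0,0,0],"roll":0},{"delta_pos":[0,0,0],"roll":0}]'
```

```text
clock: 9.75
tool_pos: [0.5404, 0.1054, 0.2081]
tool_rot: [0.708, 0.0, -0.707, 0.0]
wrist_force: [-2.3, -0.1, 4.9]
grip_width: 0.066
```

Contact at TCP z=0.208, so it rests on the dogs at about 8 N. Turning in small steps to feel for the notch.

```bash
for i in 1; do python3 -m handwheel '[{"delta_pos":[0,0,0],"roll":-0.06},{"delta_pos":[0,0,0],"roll":-0.06},{"delta_pos":[0,0,0],"roll":-0.06},{"delta_pos":[0,0,0],"roll":0}]'; python3 -c "
from cell import *;o=get_obs();print('torque',o['torque'].round(2))"; done
```

```text
clock: 10.25
tool_pos: [0.5396, 0.1054, 0.2064]
tool_rot: [-0.704, -0.064, 0.705, -0.064]
wrist_force: [0.0, 0.5, -3.4]
grip_width: 0.0658
torque [-0.    0.05 -0.05]
```

The load is gone, so a notch has found the dogs. Lowering.

```bash
python3 -m handwheel '[{"delta_pos":[0.2,0,0],"roll":-0.02},{"delta_pos":[0.1,0,0],"roll":-0.02},{"delta_pos":[0.1,0,0],"roll":0},{"delta_pos":[0,0,0],"roll":0}]'; python3 -c "
from cell import *;o=get_obs();print('torque',o['torque'].round(2))"
```

```text
clock: 10.75
tool_pos: [0.5399, 0.1054, 0.2031]
tool_rot: [-0.703, -0.078, 0.703, -0.078]
wrist_force: [-0.7, -0.3, -3.7]
grip_width: 0.0665
torque [0.03 0.03 0.07]
```

```bash
python3 -m handwheel '[{"delta_pos":[0.15,0,0],"roll":0},{"delta_pos":[0.15,0,0],"roll":0},{"delta_pos":[0,0,0],"roll":0},{"delta_pos":[0,0,0],"roll":0}]'; python3 -c "
from cell import *;o=get_obs();print('torque',o['torque'].round(2))"
```

```text
clock: 11.25
tool_pos: [0.54, 0.1054, 0.2003]
tool_rot: [0.703, 0.078, -0.703, 0.078]
wrist_force: [-0.2, -0.6, -3.4]
grip_width: 0.0662
torque [0.05 0.02 0.03]
```

```bash
python3 -m handwheel '[{"delta_pos":[0.1,0,0],"roll":0},{"delta_pos":[0.1,0,0],"roll":0},{"delta_pos":[0,0,0],"roll":0},{"delta_pos":[0,0,0],"roll":0}]'; python3 -c "
from cell import *;o=get_obs();print('torque',o['torque'].round(2))"
```

```text
clock: 11.75
tool_pos: [0.5403, 0.1054, 0.199]
tool_rot: [0.703, 0.078, -0.702, 0.078]
wrist_force: [-1.8, -0.2, 3.9]
grip_width: 0.0659
torque [ 0.2   0.34 -0.  ]
```

Home: the contact height of 0.199 matches what I expected. Releasing, backing off and going to the cup.

```bash
python3 -m handwheel '[{"delta_pos":[-0.05,0,0],"roll":0},{"delta_pos":[0,0,0],"roll":0},{"delta_pos":[0,0,0],"roll":0},{"delta_pos":[0,0,0],"roll":0},{"delta_pos":[-1,0,0],"roll":0},{"delta_pos":[-3,0,0],"roll":0},{"delta_pos":[-5,0,0],"roll":0.11},{"delta_pos":[0,0,0],"roll":0.11},{"delta_pos":[0,0,0],"roll":0}]' 1
python3 - <<'E'
from h import *
f=grab_frame("wrist");t=grab_frame("top");s=grab_frame("side");o=get_obs(); print(o["tool_pos"].round(4),o["tool_rot"].round(3),o["wrist_force"].round(2),o["grip_width"])
im=[]
for g in(f,s):
    i=g["img"].copy(); cv2.polylines(i,[proj(g,circ(.5395,.1045,.155,.034)).astype(int)],1,(0,255,0)) if g is f else 0; im.append(i)
a=cv2.resize(im[0][100:300,156:356],(400,400)); b=cv2.resize(im[1][180:320,140:280],(400,400),interpolation=2)
cv2.imwrite("pics/g.png",cv2.cvtColor(np.hstack([a,b]),cv2.COLOR_RGB2BGR))
E
```

```text
clock: 12.88
tool_pos: [0.5403, 0.1054, 0.29]
tool_rot: [0.708, 0.001, -0.706, 0.001]
wrist_force: [-0.3, -1.0, -1.1]
grip_width: 0.0872
[0.5395 0.1054 0.288 ] [-0.707 -0.001  0.708 -0.001] [0.02 0.12 0.15] 0.08711890626319138
```

View pics/g.png

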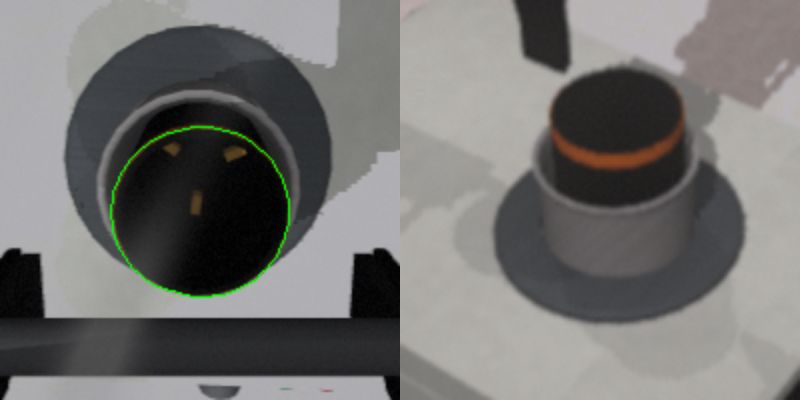

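The adapter stands upright in the pot with its rim on the predicted circle at (0.5395, 0.1045, 0.155). Going to the cup.

```bash
python3 -m handwheel '[{"delta_pos":[0,3,0],"roll":0},{"delta_pos":[0,5.2,0],"roll":0},{"delta_pos":[0,5.5,0],"roll":0},{"delta_pos":[0,5.5,-0.2],"roll":0},{"delta_pos":[0,5.5,-0.2],"roll":0},{"delta_pos":[0,5.5,-0.2],"roll":0},{"delta_pos":[0,5.5,0],"roll":0},{"delta_pos":[0,5.2,0],"roll":0},{"delta_pos":[0,4.5,0],"roll":0},{"delta_pos":[0,2,0],"roll":0},{"delta_pos":[0,0,0],"roll":0},{"delta_pos":[0,0,0],"roll":0}]' 1
python3 - <<'E'
from h import *
f=grab_frame("wrist"); o=get_obs(); print(o["tool_pos"].round(4),o["tool_rot"].round(3),o["q"].round(2))
for d in outline_of("cup_center","wrist")[:3]:
    s,v=fit([(f,d["region"])],[.546,-.370],.027,0,.11); print(d["score"],d["rect"],s.round(4),v)
im=f["img"].copy()
for z in (0,.11): cv2.polylines(im,[proj(f,circ(*s,z,.027)).astype(int)],1,(0,255,0))
cv2.imwrite("pics/i.png",cv2.cvtColor(cv2.resize(im[80:260,150:370],None,fx=3,fy=3),cv2.COLOR_RGB2BGR))
E
```

```text
clock: 14.52
tool_pos: [0.5465, -0.3671, 0.2883]
tool_rot: [-0.707, -0.001, 0.707, -0.0]
wrist_force: [-0.5, -0.1, -0.3]
grip_width: 0.0866
[ 0.5467 -0.3669  0.2886] [-0.707 -0.001  0.707 -0.001] [-0.71  0.3   1.44  0.    1.41  0.86]
0.64 [223.5, 152.0, 284.0, 220.2] [ 0.5439 -0.366 ] -0.9347814242385718
```

View pics/i.png

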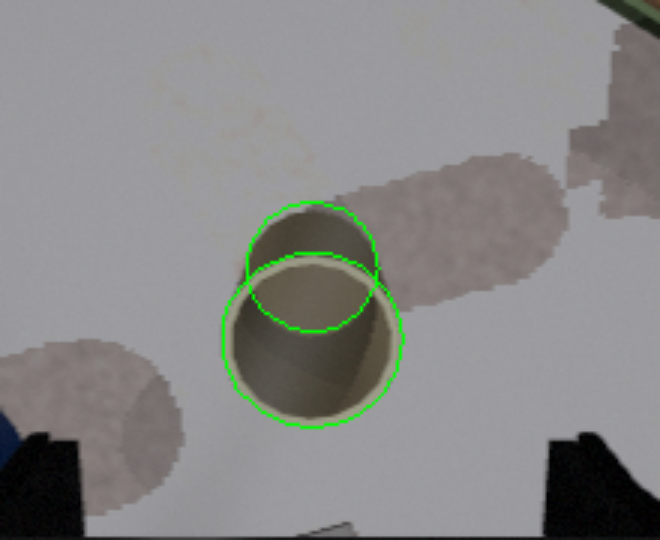

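The cup's rim is concentric with the fit, at (0.5439, -0.366). Lowering and gripping close to the rim.

```bash
python3 -m handwheel '[{"delta_pos":[4,-0.1,0.28],"roll":0},{"delta_pos":[4.5,0,0],"roll":0},{"delta_pos":[3.1,0,0],"roll":0},{"delta_pos":[1.4,0,0],"roll":0},{"delta_pos":[0,0,0],"roll":0},{"delta_pos":[0,0,0],"roll":0}]' 1 && python3 -m handwheel '[{"delta_pos":[0,0,0],"roll":0},{"delta_pos":[0,0,0],"roll":0},{"delta_pos":[0,0,0],"roll":0},{"delta_pos":[0,0,0],"roll":0},{"delta_pos":[0,0,0],"roll":0},{"delta_pos":[0,0,0],"roll":0}]' 0; python3 -m handwheel '[{"delta_pos":[-1,0,0],"roll":0},{"delta_pos":[-4,0,0],"roll":0},{"delta_pos":[-5,0,0],"roll":0},{"delta_pos":[-5,0,0],"roll":0},{"delta_pos":[-3.5,0,0],"roll":0},{"delta_pos":[0,0,0],"roll":0},{"delta_pos":[0,0,0],"roll":0}]'
```

```text
clock: 15.38
tool_pos: [0.5445, -0.3681, 0.1608]
tool_rot: [0.708, -0.0, -0.706, 0.001]
wrist_force: [-0.4, -0.5, 0.8]
grip_width: 0.0867
clock: 16.12
tool_pos: [0.5435, -0.3676, 0.1587]
tool_rot: [-0.707, -0.0, 0.707, -0.0]
wrist_force: [-0.8, 0.5, 0.2]
grip_width: 0.0524
clock: 17.0
tool_pos: [0.5431, -0.3673, 0.3425]
tool_rot: [-0.707, -0.001, 0.708, 0.0]
wrist_force: [-0.3, 0.5, -1.5]
grip_width: 0.0522
```

```bash
python3 -m handwheel '[{"delta_pos":[0,-2.6,0],"roll":0},{"delta_pos":[0,-5,0.1],"roll":0},{"delta_pos":[0,-5.5,0.1],"roll":0},{"delta_pos":[0,-5.5,0.1],"roll":0},{"delta_pos":[0,-5.5,0.1],"roll":0},{"delta_pos":[0,-5.5,0],"roll":0},{"delta_pos":[0,-5.5,0],"roll":0},{"delta_pos":[0,-5.2,0],"roll":0},{"delta_pos":[0,-4.5,0],"roll":0},{"delta_pos":[0,-2.4,0],"roll":0},{"delta_pos":[0,0,0],"roll":0},{"delta_pos":[0,0,0],"roll":0}]'
python3 - <<'E'
from h import *
f=grab_frame("wrist"); o=get_obs(); print(o["tool_pos"].round(4),o["tool_rot"].round(4),o["q"].round(2))
im=f["img"].copy()
for c,r,k in (((.5391,.105,.155),.034,(0,255,0)),((o["tool_pos"][0]+.0004,o["tool_pos"][1],o["tool_pos"][2]-.1587),.027,(255,0,0)),((o["tool_pos"][0]+.0004,o["tool_pos"][1],o["tool_pos"][2]-.0487),.027,(255,0,0))): cv2.polylines(im,[proj(f,circ(*c,r)).astype(int)],1,k)
cv2.imwrite("pics/j.png",cv2.cvtColor(cv2.resize(im[90:290,140:370],None,fx=3,fy=3),cv2.COLOR_RGB2BGR))
E
```

```text
clock: 18.5
tool_pos: [0.5386, 0.1039, 0.3421]
tool_rot: [-0.706, -0.0, 0.708, -0.001]
wrist_force: [0.7, -0.1, -1.6]
grip_width: 0.0525
[0.5389 0.1035 0.3425] [-7.064e-01  2.000e-04  7.078e-01 -2.000e-04] [ 0.05  0.01  1.66 -0.    1.47  1.62]
```

View pics/j.png

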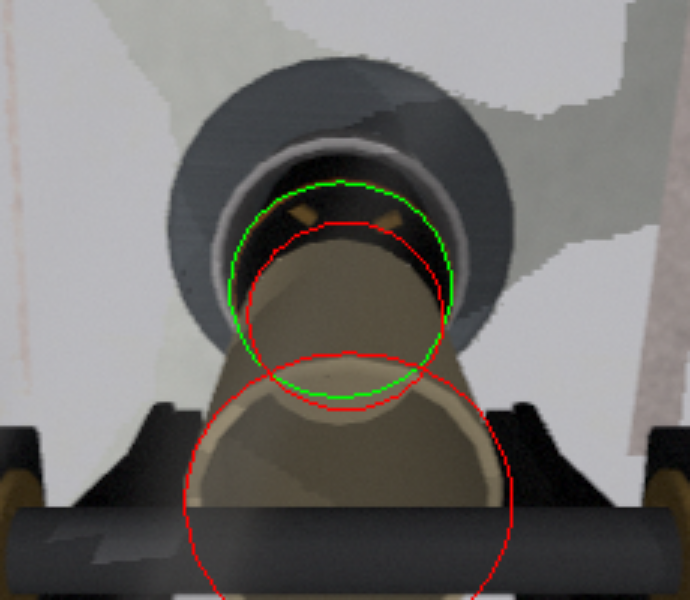

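The cup is centred sideways, but its foot looks 3–4 mm closer to the robot than predicted. That could be a slight tilt or a notch at the far side, so I'll take a closer look.

Run:
```python
from h import *
f=grab_frame("wrist"); s=grab_frame("side"); o=get_obs(); p=o["tool_pos"]
def up(f,x,y,w,h,k,over):
    im=cv2.resize(f["img"][y:y+h,x:x+w],None,fx=k,fy=k,interpolation=2).copy()
    for c,r,col in over: cv2.polylines(im,[((proj(f,circ(*c,r))-[x,y]+.5)*k).astype(int)],1,col)
    return im
b=((p[0]+.0004,p[1],p[2]-.1587),.027,(255,0,0)); t=((p[0]+.0004,p[1],p[2]-.0487),.027,(255,0,0)); a=((.5391,.105,.155),.034,(0,255,0))
q=proj(s,[p[0],p[1],.22])[0].astype(int); print(q)
A=up(f,205,135,100,100,4,[]); B=up(s,q[0]-50,q[1]-50,100,100,4,[b,t,a])
cv2.imwrite("pics/k.png",cv2.cvtColor(np.hstack([cv2.convertScaleAbs(A,alpha=1.5,beta=20),B]),cv2.COLOR_RGB2BGR))
```

```text
[214 181]
```

View pics/k.png

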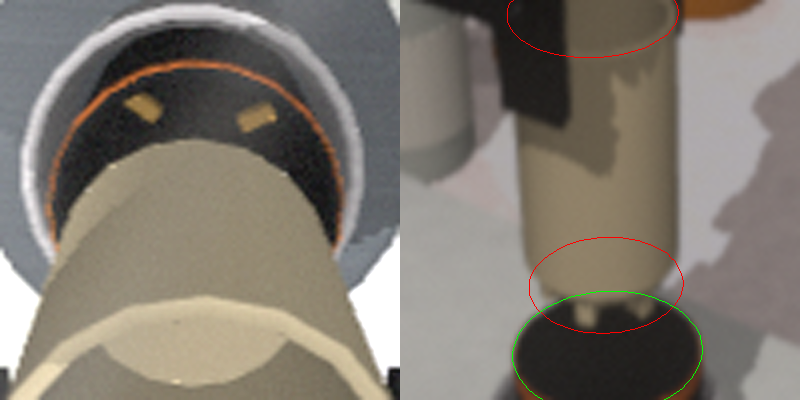

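The cup has a narrower chamfered foot, which explains the offset; it hangs upright. Lowering into the adapter.

```bash
python3 -m handwheel '[{"delta_pos":[1,-0.15,0],"roll":0},{"delta_pos":[1.5,0,0],"roll":0},{"delta_pos":[1,0,0],"roll":0},{"delta_pos":[0.8,0,0],"roll":0},{"delta_pos":[0.7,0,0],"roll":0},{"delta_pos":[0,0,0],"roll":0}]';  python3 -c "
from cell import *;o=get_obs();print('F',o['wrist_force'].round(2),'torque',o['torque'].round(2))"
```

```text
clock: 19.4
tool_pos: [0.539, 0.1057, 0.2931]
tool_rot: [-0.707, -0.0, 0.707, -0.0]
wrist_force: [-0.6, -1.0, -0.6]
grip_width: 0.0521
F [-0.6  -1.05 -0.63] torque [-0.2   0.    0.01]
```

```bash
python3 -m handwheel '[{"delta_pos":[1,0,0],"roll":0},{"delta_pos":[1,0,0],"roll":0},{"delta_pos":[1,0,0],"roll":0},{"delta_pos":[0.7,0,0],"roll":0},{"delta_pos":[0.5,0,0],"roll":0},{"delta_pos":[0.3,0,0],"roll":0},{"delta_pos":[0,0,0],"roll":0},{"delta_pos":[0,0,0],"roll":0}]';  python3 -c "
from cell import *;o=get_obs();print('F',o['wrist_force'].round(2),'torque',o['torque'].round(2))"
```

```text
clock: 20.4
tool_pos: [0.5391, 0.1059, 0.2488]
tool_rot: [-0.707, -0.0, 0.707, -0.0]
wrist_force: [0.3, -0.8, -2.0]
grip_width: 0.0524
F [ 0.27 -0.8  -2.03] torque [-0.32 -0.04  0.01]
```

```bash
python3 -m handwheel '[{"delta_pos":[0.3,0.08,0],"roll":0},{"delta_pos":[0.3,0,0],"roll":0},{"delta_pos":[0.2,0,0],"roll":0},{"delta_pos":[0,0,0],"roll":0},{"delta_pos":[0,0,0],"roll":0}]';  python3 -c "
from cell import *;o=get_obs();print('F',o['wrist_force'].round(2),'torque',o['torque'].round(2))"; python3 -m handwheel '[{"delta_pos":[0.1,0,0],"roll":0},{"delta_pos":[0.1,0,0],"roll":0},{"delta_pos":[0,0,0],"roll":0},{"delta_pos":[0,0,0],"roll":0}]';  python3 -c "
from cell import *;o=get_obs();print('F',o['wrist_force'].round(2),'torque',o['torque'].round(2))"
```

```text
clock: 21.02
tool_pos: [0.5392, 0.1051, 0.2408]
tool_rot: [0.707, 0.0, -0.707, 0.0]
wrist_force: [0.5, 0.0, -1.9]
grip_width: 0.0523
F [ 0.47  0.   -1.94] torque [0.01 0.04 0.01]
clock: 21.52
tool_pos: [0.5392, 0.1051, 0.2387]
tool_rot: [-0.707, -0.0, 0.707, -0.0]
wrist_force: [-0.1, 0.2, -1.6]
grip_width: 0.0524
F [-0.13  0.23 -1.56] torque [ 0.   -0.    0.02]
```

```bash
python3 -m handwheel '[{"delta_pos":[0.1,0,0],"roll":0},{"delta_pos":[0.1,0,0],"roll":0},{"delta_pos":[0,0,0],"roll":0},{"delta_pos":[0,0,0],"roll":0}]';  python3 -c "
from cell import *;o=get_obs();print('F',o['wrist_force'].round(2),'torque',o['torque'].round(2))"
```

```text
clock: 22.02
tool_pos: [0.5398, 0.1051, 0.2385]
tool_rot: [0.708, 0.0, -0.706, 0.0]
wrist_force: [-1.9, -0.0, 7.8]
grip_width: 0.0523
F [-1.92 -0.02  7.78] torque [-0.1   0.56 -0.02]
```

Contact on the dogs at 0.2385. Turning.

```bash
python3 -m handwheel '[{"delta_pos":[-0.03,0,0],"roll":-0.06},{"delta_pos":[0,0,0],"roll":-0.06},{"delta_pos":[0,0,0],"roll":-0.06},{"delta_pos":[0,0,0],"roll":0}]';  python3 -c "
from cell import *;o=get_obs();print('F',o['wrist_force'].round(2),'torque',o['torque'].round(2))"
```

```text
clock: 22.52
tool_pos: [0.5397, 0.1049, 0.2385]
tool_rot: [0.705, 0.064, -0.704, 0.064]
wrist_force: [-1.3, -0.7, 5.9]
grip_width: 0.0525
F [-1.32 -0.71  5.93] torque [-0.19  0.44 -0.08]
```

```bash
python3 -m handwheel '[{"delta_pos":[0,0,0],"roll":-0.06},{"delta_pos":[0,0,0],"roll":-0.06},{"delta_pos":[0,0,0],"roll":-0.06},{"delta_pos":[0,0,0],"roll":0}]';  python3 -c "
from cell import *;o=get_obs();print('F',o['wrist_force'].round(2),'torque',o['torque'].round(2))"
```

```text
clock: 23.02
tool_pos: [0.5399, 0.1054, 0.2381]
tool_rot: [0.697, 0.127, -0.695, 0.127]
wrist_force: [0.0, 1.3, 5.8]
grip_width: 0.0525
F [0.03 1.33 5.84] torque [0.35 0.   0.01]
```

```bash
python3 -m handwheel '[{"delta_pos":[0,0,0],"roll":-0.06},{"delta_pos":[0,0,0],"roll":-0.06},{"delta_pos":[0,0,0],"roll":-0.06},{"delta_pos":[0,0,0],"roll":0}]';  python3 -c "
from cell import *;o=get_obs();print('F',o['wrist_force'].round(2),'torque',o['torque'].round(2))"
```

```text
clock: 23.52
tool_pos: [0.539, 0.105, 0.2368]
tool_rot: [-0.681, -0.188, 0.682, -0.189]
wrist_force: [-0.1, 0.4, -1.9]
grip_width: 0.0523
F [-0.13  0.38 -1.93] torque [-0.03 -0.02  0.02]
```

The load is gone again, so the notch has engaged. Lowering gently, with a slight further turn toward the middle of the play.

```bash
python3 -m handwheel '[{"delta_pos":[0.1,0,0],"roll":-0.03},{"delta_pos":[0.1,0,0],"roll":0},{"delta_pos":[0.1,0,0],"roll":0},{"delta_pos":[0.1,0,0],"roll":0},{"delta_pos":[0,0,0],"roll":0}]';  python3 -c "
from cell import *;o=get_obs();print('F',o['wrist_force'].round(2),'torque',o['torque'].round(2))"; python3 -m handwheel '[{"delta_pos":[0.1,0,0],"roll":0},{"delta_pos":[0.1,0,0],"roll":0},{"delta_pos":[0,0,0],"roll":0},{"delta_pos":[0,0,0],"roll":0}]';  python3 -c "
from cell import *;o=get_obs();print('F',o['wrist_force'].round(2),'torque',o['torque'].round(2))"
```

```text
clock: 24.15
tool_pos: [0.5391, 0.1051, 0.2329]
tool_rot: [-0.678, -0.199, 0.679, -0.199]
wrist_force: [0.2, -0.5, -1.4]
grip_width: 0.0524
F [ 0.22 -0.47 -1.37] torque [-0.01 -0.   -0.05]
clock: 24.65
tool_pos: [0.5392, 0.1051, 0.2311]
tool_rot: [0.679, 0.199, -0.678, 0.199]
wrist_force: [0.7, 0.1, -1.9]
grip_width: 0.0522
F [ 0.7   0.11 -1.86] torque [ 0.03  0.01 -0.03]
```

```bash
python3 -m handwheel '[{"delta_pos":[0.1,0,0],"roll":0},{"delta_pos":[0.1,0,0],"roll":0},{"delta_pos":[0,0,0],"roll":0},{"delta_pos":[0,0,0],"roll":0}]';  python3 -c "
from cell import *;o=get_obs();print('F',o['wrist_force'].round(2),'torque',o['torque'].round(2))"
```

```text
clock: 25.15
tool_pos: [0.5391, 0.1051, 0.229]
tool_rot: [-0.678, -0.199, 0.679, -0.199]
wrist_force: [0.6, 0.7, -1.6]
grip_width: 0.0523
F [ 0.57  0.69 -1.56] torque [-0.01  0.    0.01]
```

```bash
python3 -m handwheel '[{"delta_pos":[0.1,0,0],"roll":0},{"delta_pos":[0.06,0,0],"roll":0},{"delta_pos":[0,0,0],"roll":0},{"delta_pos":[0,0,0],"roll":0}]';  python3 -c "
from cell import *;o=get_obs();print('F',o['wrist_force'].round(2),'torque',o['torque'].round(2))"
```

```text
clock: 25.65
tool_pos: [0.5395, 0.1053, 0.2286]
tool_rot: [0.679, 0.199, -0.678, 0.199]
wrist_force: [-2.4, 0.3, 5.4]
grip_width: 0.0522
F [-2.42  0.27  5.4 ] torque [0.02 0.45 0.03]
```

Home at 0.2286, 9.9 mm below the first contact. Relieving the press, opening and lifting straight off.

```bash
python3 -m handwheel '[{"delta_pos":[-0.05,0,0],"roll":0},{"delta_pos":[0,0,0],"roll":0},{"delta_pos":[0,0,0],"roll":0},{"delta_pos":[0,0,0],"roll":0},{"delta_pos":[-1,0,0],"roll":0},{"delta_pos":[-3,0,0],"roll":0},{"delta_pos":[-5,0,0],"roll":0},{"delta_pos":[-3,0,0],"roll":0},{"delta_pos":[0,0,0],"roll":0},{"delta_pos":[0,0,0],"roll":0}]' 1
python3 - <<'E'
from h import *
f=grab_frame("wrist"); s=grab_frame("side"); t=grab_frame("top")
def up(f,x,y,over):
    k=4;im=cv2.resize(f["img"][y:y+100,x:x+100],None,fx=k,fy=k,interpolation=2).copy()
    for c,r,col in over: cv2.polylines(im,[((proj(f,circ(*c,r))-[x,y]+.5)*k).astype(int)],1,col)
    return im
ov=[((.5391,.105,.18),.027,(255,0,0)),((.5391,.105,.155),.034,(0,255,0))]
a=proj(f,[.539,.105,.165])[0].astype(int)-50; b=proj(s,[.539,.105,.14])[0].astype(int)-50
cv2.imwrite("pics/l.png",cv2.cvtColor(np.hstack([up(f,*a,ov),up(s,*b,ov)]),cv2.COLOR_RGB2BGR))
for c,g in(("top",t),("side",s)):
    for d in outline_of("beaker_center",c)[:1]: print(c,d["rect"])
print(get_obs()["wrist_force"].round(2))
E
```

```text
clock: 26.9
tool_pos: [0.5388, 0.105, 0.3472]
tool_rot: [-0.678, -0.199, 0.679, -0.199]
wrist_force: [-0.1, 0.5, 0.1]
grip_width: 0.0873
top [287.2, 226.2, 334.7, 271.4]
side [322.2, 155.2, 368.3, 215.8]
[0.48 0.61 1.13]
```

View pics/l.png

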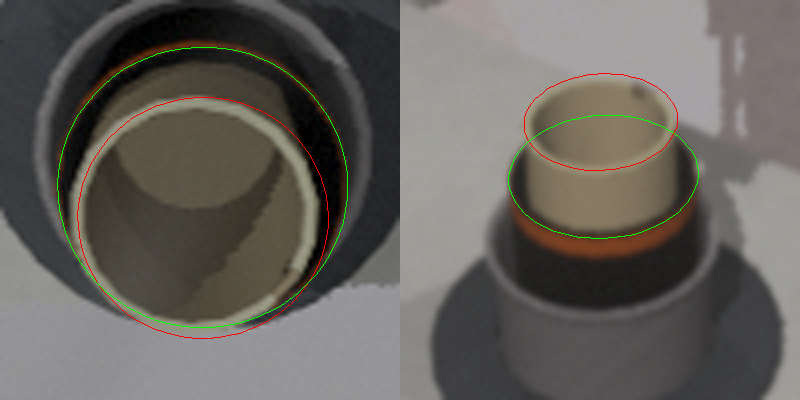

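The side view puts the cup's rim at its home height of 0.18 and the adapter's rim at 0.155, both upright. The gripper is clear and the beaker hasn't moved. Handing in.

```bash
python3 -c "
from cell import *;print(job_done())"
```

```text
the job is handed in; nothing more can be done
None
```

The mixer is loaded: the adapter sits home in the pot and the cup sits home in the adapter, placed in that order and let go. I handed it in at about 27 s of the 67 s allowed.

- **Adapter:** it rested on the pot's dogs at TCP z 0.208. It came free after about a 10° turn and bottomed at 0.199, about 9 mm lower and at the expected home height.
- **Cup:** it rested on the adapter's dogs at 0.2385. It dropped in after about 31° of turning and bottomed at 0.2286, 9.9 mm lower.
- **Forces:** the highest wrist force I read was about 8 N (readings at the end of each move), so nothing was forced.
- **Last checks:** the final side picture shows both rims at about their home heights (0.155 m and 0.180 m) and both parts upright. The gripper was open, with its fingertips about 10 cm above the cup. The beaker's outline moved by no more than a few pixels, within the network's scatter.
- **Disagreements:**
  - The cup's rim looked about 5% smaller than its stated 54 mm in the pictures.
  - The gripper read about 2 mm under the nominal width on both parts.
  - The cup's foot first looked 3–4 mm off. The close-up showed it is chamfered and narrower than the body, which explains the offset.

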